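Load the colour-sample changer and index it to the reader

TASK

Take the short round white sample pot from the bench (not the slim bottle or the square tub), set it upright in the only empty pocket of the sample carousel and let go of it. Then turn the carousel, which has a black handle on top, one click clockwise as seen from above, so that the pot comes round in front of the colour reader and stays there.

Things in the scene. Friction and masses are not known exactly. Their poses are not given: they have to be found in the camera images.
- pot: loose short round white pot with flat lid, 46 mm across, 55 mm high, straight sides, about 0.12 kg. Origin: centre of its underside, z up. Stands on the bench left (+y) of the carousel with a slim round white bottle (34 mm across, 94 high) and a square white tub (44 mm wide, 56 high), in any order, at least 90 mm apart centre to centre.
- pocket (a point): floor centre of the one empty carousel pocket: a round grey cup 66 mm inside, 72 outside, wall 10 mm high, floor 40 mm above the bench. Starts on the carousel's left (+y) side, 105 mm from its axis, and turns with it; y points outward from the axis, z up. The other five pockets, every 60 degrees, hold like pots fixed to the carousel, tops 96 mm above the bench.
- handle (a point): centre of the black bar handle on the carousel's axis, 124 mm above the bench: 50 mm long, 14 thick, 42 high (top 145 mm above the bench), on a thin post, rigid with the carousel. Axes turn with the carousel: x along the bar, y across its thickness, z up. The disc is 294 mm across, its top 40 mm above the bench.
- carousel (a joint): carousel angle in rad, growing clockwise seen from above; near 0 at the start. No end stops; a spring click every 1.047 rad (60 degrees) draws it to the nearest click when let go; passing the crest half way takes under 0.3 N m. At 1.047 the loaded pocket faces the colour reader, a fixed grey box 105 mm high just outside the disc, centred 195 mm from the axis.
Mind the look-alikes: they are no part of the job. What is shaped like the pot but brown or turquoise is not meant.

How it is judged:
By the outcome, as a careful person would: the job done as asked, in the order asked, and still so for the second after the job is handed in, with the robot touching nothing.
It also fails if it takes over 48 s, if anything falls off the work surface, if the arm or the gripper's body presses on something with over 40 N, if the wrist force passes 120 N, or if a joint passes its speed limit or range.

ROBOT

A 6-joint arm with a two-finger parallel gripper is mounted at the origin on the work surface. World frame = base frame: x ahead of the robot, y to its left, z up, the work surface at z = 0. Lengths are in mm, angles in degrees, forces in N, time in s.
With the tool pointing down it reaches from about 425 to 950 mm from the base axis. Payload 14.7 kg.
Tool frame: the origin (TCP) lies midway between the tips of the shut fingers; the grasp point (between the pads) lies bot.grasp_offset behind it (bot.grasp_offset is the distance from the TCP to the grasp point, in mm); z points along the fingers, y is the line along which they close (so a half turn about z gives the same grasp; the last joint's range is limited). The gripper opens to 85 mm and grips with 20 to 120 N. Pads are 22 mm wide; open, the fingers measure 114 mm over their backs; the gripper's body (76 mm by 85 mm) begins 54 mm behind the grasp point. The pads swing forward as they close: fully open they stand 13 mm farther back than shut.
Start: joints at [-73.488, 27.513, 91.461, -0, 61.026, -2.67], TCP at [213.593, -613.898, 231.297] pointing down, gripper open.
Joint ranges: [-157.49, 157.49], [-46.99, 117.5], [13.45, 153.17], [-89.5, 269.5], [5.16, 153.95], [-167.48, 167.48]. Speed limits (degrees/s): [108.29, 108.29, 136.94, 172.46, 172.46, 172.46].

INTERFACE

Orientations are given as a 3x3 rotation matrix whose columns are the frame's x, y, z axes.
In Python, from station import sense, cams, order, bot gives the robot as it stands.
- The arm moves only by the shell command python3 -m crank 'ROWS' [OPENING] [FORCE]. ROWS is JSON, a list of rows, each a list of 6 numbers: the shift along the tool's x, y, z in units of 50 mm (1.0 is 50 mm), then the turn, a rotation vector about the tool's x, y, z in units of 5 degrees (1.0 is 5 degrees). In form: [[tx, ty, tz, wx, wy, wz], ...]. A call has 1 to 5 rows; each row shifts and turns the commanded pose from where the row before left it, along the tool's axes as they then stand; what a row does not reach is not made up. A row lasts 1/10 s, in which the tool goes at most 50 mm and 8.59 degrees, less where a joint would pass 70% of its speed; a pose out of reach is approached as far as the arm can. A call is refused whole if a number of a shift passes 1 or a number of a turn 1, either way. A call with a gripper value outside its range is refused whole. OPENING is the closure, from 0 (fully open) to 1 (shut), set as the call begins (- or left out, the last holds). The fingers move at their own pace and stop on an object; FORCE is the grip in N (left out, the last holds). Time passes only in rows, so rows that do not move let the fingers close. It gives the time, the measured TCP pose, the force, the opening and the grip force at its end, in the units of the state.
- sense(): the state, without advancing time (a new reading comes with each control period).
- cams.get_image(name): name is "side" or "top"; returns the picture (384x512x3 uint8, blue, green, red); there is no depth.
- cams.calibration(name): a dict with "camera_matrix" (3x3 intrinsics, pixels), "dist_coeffs" ([k1, k2, p1, p2, k3] as OpenCV has them; the pictures are not rectified), "R" (3x3) and "t" (3): a world point X has camera coordinates R X + t. Camera axes: x right, y down, z forward; pixel columns grow to the right and rows downward; lengths in mm; the calibration is good to about 2 mm. A picture is of the moment at which its call begins. calibration takes no time and is no camera call.
- order.hand_in(): hands the job in; it is judged then, once.
The state is a dict: "t": time; "joints": joint angles; "joint_vel": joint speeds; "tau": joint torques, N m; "tcp_pos": TCP position; "ee_rot": TCP orientation; "force": force on the tool from outside, world axes, zero at the start; "torque": the same for the moment, N m; "finger_gap": opening from 0.0 (shut) to 1.0 (fully open); "finger_force": force on a finger pad.
Only numpy, scipy, OpenCV 4.12 (cv2) and the standard library are available. Lean on these libraries where they do the work, as an engineer would, in place of code of your own. Each camera call takes 0.05 s, during which the arm holds its last target. There are 200 camera calls.

## Working session

There is one attempt and no reset: what is moved stays moved. The work goes in short steps, Python scripts to look and compute and a shell command to move; the robot and the scene stay as the last step left them, time stands still between calls to the robot, and variables do not carry over. Pictures are saved under pics/ and viewed, at most 10 in all, crops included, and the job is handed in when it is done.

```bash
ls; mkdir -p pics
python3 - <<'E'
from station import sense,cams,bot
import cv2,numpy as np
s=sense();print(s['t'],s['tcp_pos'],np.round(s['ee_rot'],3).tolist(),bot.grasp_offset)
for n in("side","top"):
    im=cams.get_image(n);cv2.imwrite(f"pics/{n}0.png",im)
    cv2.imwrite(f"pics/{n}0b.png",cv2.resize(im,(800,600)))
    c=cams.calibration(n);print(n,{k:np.round(v,3).tolist() for k,v in c.items()})
E
```

```text
pics
0.0 [ 213.48534269 -613.49632365  230.66014924] [[0.944, 0.329, -0.0], [0.329, -0.944, 0.001], [0.0, -0.001, -1.0]] 18.700000000000003
side {'camera_matrix': [[463.209, 0.0, 252.163], [0.0, 463.209, 193.786], [0.0, 0.0, 1.0]], 'dist_coeffs': [-0.165, 0.0, 0.0, 0.0, 0.0], 'R': [[-1.0, -0.029, -0.005], [-0.016, 0.666, -0.746], [0.025, -0.745, -0.666]], 't': [541.276, 2.369, 1066.159]}
top {'camera_matrix': [[354.839, 0.0, 252.837], [0.0, 354.839, 188.746], [0.0, 0.0, 1.0]], 'dist_coeffs': [-0.009, 0.0, 0.0, 0.0, 0.0], 'R': [[0.0, -1.0, 0.002], [-0.988, -0.001, -0.151], [0.151, -0.002, -0.988]], 't': [121.539, 572.528, 738.391]}
```

View pics/side0b.png

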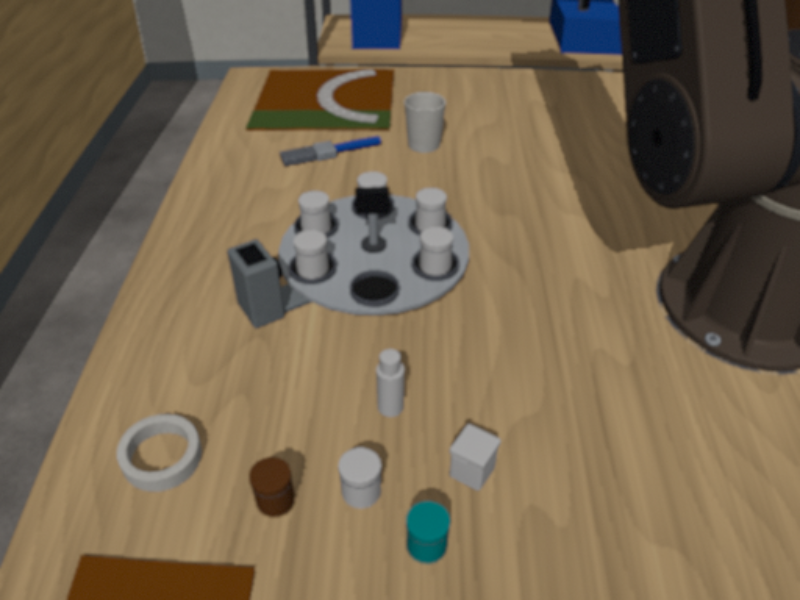

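View pics/top0b.png

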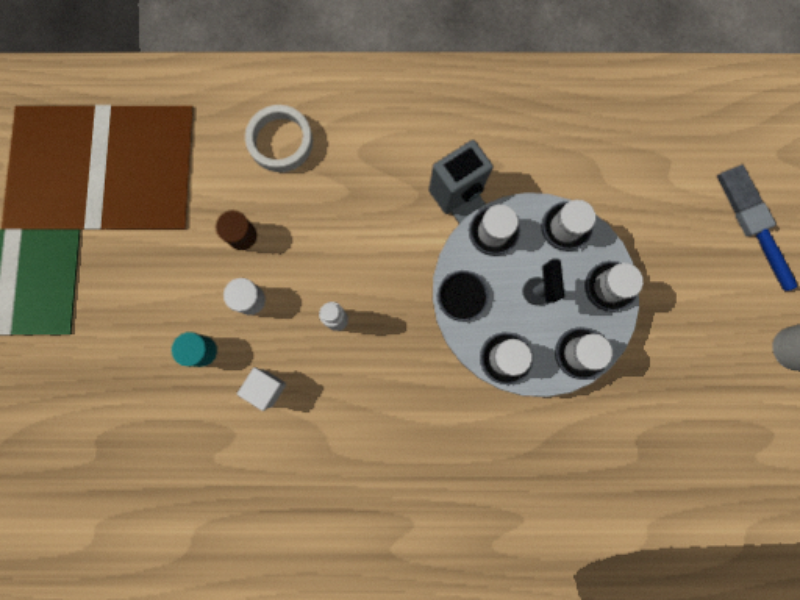

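The side picture shows the pot at about (360,477), the bottle at (390,385), the tub at (474,455) and the empty pocket at (375,288). The top picture shows the pot lid at about (241,295), the empty pocket at (463,296), the handle at (553,281) and the reader at (461,178). All are in 800x600 pixels. Next I enlarge crops.

```bash
cat > h.py <<'E'
from station import sense,cams,bot
import cv2,numpy as np
def ray(n,p):
    c=cams.calibration(n);R=np.array(c["R"]);t=np.array(c["t"])
    u=cv2.undistortPoints(np.array([[p]],float),np.array(c["camera_matrix"]),np.array(c["dist_coeffs"]))[0,0]
    d=R.T@np.array([u[0],u[1],1]);return -R.T@t,d/np.linalg.norm(d)
def onz(n,p,z):
    o,d=ray(n,p);return o+d*(z-o[2])/d[2]
def tri(ps,pt):
    A=[];b=[]
    for n,p in(("side",ps),("top",pt)):
        o,d=ray(n,p);M=np.eye(3)-np.outer(d,d);A.append(M);b.append(M@o)
    x=np.linalg.lstsq(np.vstack(A),np.hstack(b),rcond=None)[0]
    return x,[np.linalg.norm(a@x-q) for a,q in zip(A,b)]
def proj(n,X):
    c=cams.calibration(n)
    return cv2.projectPoints(np.array([X],float).reshape(-1,3),cv2.Rodrigues(np.array(c["R"]))[0],np.array(c["t"]),np.array(c["camera_matrix"]),np.array(c["dist_coeffs"]))[0][:,0]
E
python3 - <<'E'
import cv2,numpy as np
s=cv2.imread("pics/side0.png");t=cv2.imread("pics/top0.png")
def crop(im,x,y,w,h):return cv2.resize(im[y:y+h,x:x+w],(400,300),interpolation=cv2.INTER_CUBIC)
# scale 5 (80x60)
m=np.vstack([np.hstack([crop(s,200,270,80,60),crop(s,200,105,80,60)]),np.hstack([crop(t,120,160,80,60),crop(t,320,150,80,60)])])
cv2.imwrite("pics/crop1.png",m)
m=np.vstack([np.hstack([crop(s,200,155,80,60),crop(t,260,160,80,60)]),np.hstack([crop(t,270,80,80,60),crop(t,330,120,80,60)])])
cv2.imwrite("pics/crop2.png",m)
E
```

```text
(no output)
```

View pics/crop1.png

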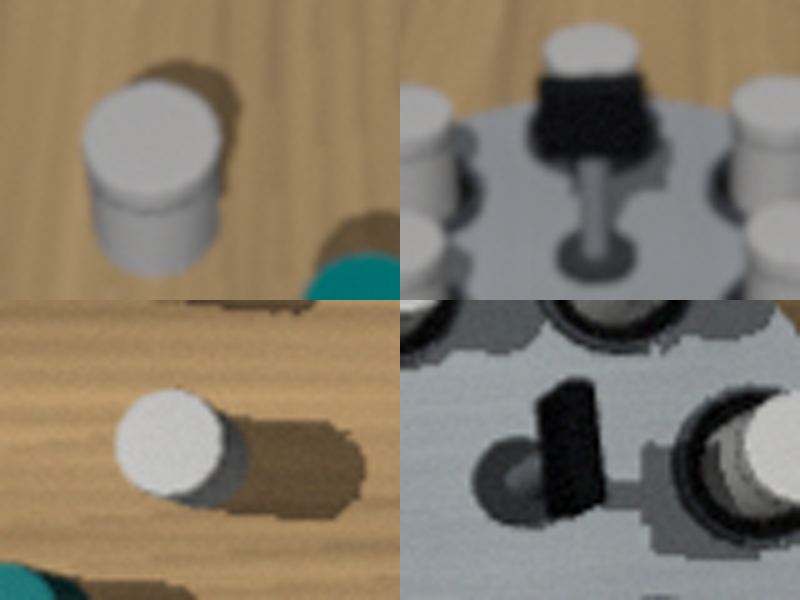

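View pics/crop2.png

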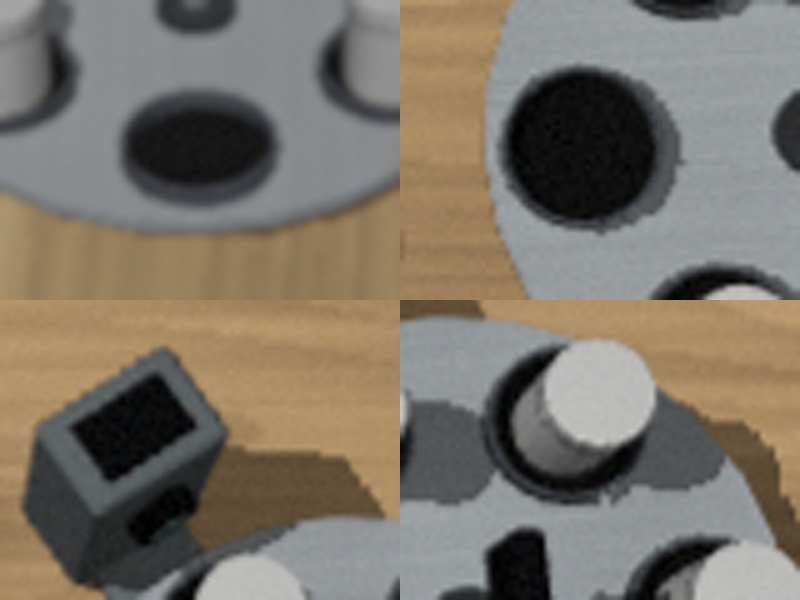

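Crop 1: the pot lid centre is at (230.4,296) in the side picture and (154,188.6) in the top picture. The handle's top face is centred at about (357,178.4) in the top picture. Crop 2: the empty pocket is at (240,184.4) in the side picture and (296.3,189.2) in the top picture, and it is clearly open.

Run:
```python
from h import *
np.set_printoptions(suppress=True,precision=1)
print("pot top",tri((230.4,296),(154,188.6)), onz("top",(154,188.6),55),onz("side",(230.4,296),55))
print("pocket",tri((240,184.4),(296.3,189.2)),onz("top",(296.3,189.2),45),onz("side",(240,184.4),45))
print("handle top",tri((238.6,121.5),(357,178.4)),onz("top",(357,178.4),145),onz("side",(238.6,121.5),145))
# handle direction: right edge of top face
a=onz("top",(320+195/5,150+83/5),145);b=onz("top",(320+205/5,150+197/5),145);print("edge",a,b,np.degrees(np.arctan2(*(a-b)[[1,0]])))
# carousel disc & pocket by fits
for n,f in(("top",0),("side",0)):
    im=cv2.imread(f"pics/{n}0.png");g=im.astype(int)
# post foot: top crop1 (515,480-300)->, side crop1 (597,258)
print("foot",onz("top",(320+115/5,150+181/5),40),onz("side",(200+80+ -80+197/5,105+256/5),40))
# neighbours' lids, z 96
for p in [(320+200/5+10,120+92/5),(498/800*512,225/800*512),(575/800*512,221/800*512),(619/800*512,283/800*512),(592/800*512,352/800*512),(514/800*512,357/800*512)]: print(onz("top",p,96))
# reader top
print("reader",[onz("top",(270+x/5,80+y/5),105) for x,y in((37,133),(163,48),(228,133),(97,215))])
for o in [onz("top",(p[0]*.64,p[1]*.64),60) for p in((261,389),(332,314),(193,349),(235,227))]: print("other",o)
```

```text
pot top (array([569.9, 336.3,  55.1]), [np.float64(0.9802461143900811), np.float64(0.9802461143900584)]) [570.9 336.3  55. ] [568.9 336.4  55. ]
pocket (array([569.6,  26.1,  43. ]), [np.float64(1.9707842915499798), np.float64(1.9707842915505853)]) [571.3  26.2  45. ] [567.5  28.9  45. ]
handle top (array([575.9, -79.7, 140.4]), [np.float64(2.0640935005542485), np.float64(2.064093500555157)]) [577.2 -78.5 145. ] [573.4 -71.8 145. ]
edge [600.4 -83.5 145. ] [555.8 -85.3 145. ] 2.3330329967637464
foot [578.8 -78.3  40. ] [574.5 -81.2  40. ]
[ 671.7 -124.5   96. ]
[659.4 -16.2  96. ]
[ 665.1 -120.    96. ]
[ 580.5 -174.2   96. ]
[ 489.7 -133.5   96. ]
[483.3 -32.   96. ]
reader [array([737.9,  70.2, 105. ]), array([775.9,  16.4, 105. ]), array([738.1, -10.2, 105. ]), array([702. ,  45.6, 105. ])]
other [441.8 302.1  60. ]
other [543.4 208.3  60. ]
other [495.4 396.6  60. ]
other [666.5 346.9  60. ]
```

```bash
python3 -m crank '[[1,0,0,0,0,0.96],[1,0,0,0,0,0.96],[1,-0.5,0,0,0,0.96],[1,-0.8,0,0,0,0.96],[1,-1,0,0,0,0]]' 0 40; python3 -m crank '[[0.5,-1,0,0,0,0],[0.5,-1,0,0,0,0],[0,-1,0,0,0,0],[0,-1,0,0,0,0],[0,-1,0,0,0,0]]'
python3 -c "
from h import *;s=sense();print(s['t'],s['tcp_pos'],np.round(s['ee_rot'],3).tolist(),s['joints'])"
```

```text
t: 0.6
tcp_pos: [422.6, -484.3, 230.8]
ee_rot: [[1.0, -0.004, -0.0], [-0.004, -1.0, 0.001], [-0.0, -0.001, -1.0]]
force: [1.0, -0.5, 0.0]
finger_gap: 1.001
finger_force: 0.0
t: 1.1
tcp_pos: [465.7, -244.3, 231.0]
ee_rot: [[1.0, -0.0, -0.0], [-0.0, -1.0, 0.0], [-0.0, -0.0, -1.0]]
force: [1.0, -0.1, -0.1]
finger_gap: 0.999
finger_force: 0.0
1.1 [ 465.6705705  -244.33338974  230.97090629] [[1.0, -0.0, -0.0], [-0.0, -1.0, 0.0], [-0.0, -0.0, -1.0]] [-3.09913797e+01  1.76514243e+01  1.07666896e+02  4.62567489e-03
  5.47113053e+01  5.90245570e+01]
```

```bash
python3 -m crank '[[0.4,-1,0,0,0,0],[0.4,-1,0,0,0,0],[0.4,-1,0,0,0,0],[0.4,-1,0,0,0,0],[0.4,-1,0,0,0,0]]' >/dev/null; python3 -m crank '[[0,-1,0,0,0,0],[0,-1,0,0,0,0],[0,-1,0,0,0,0],[0,-1,0,0,0,0],[0,-1,0,0,0,0]]'>/dev/null;python3 -m crank '[[0,-1,0,0,0,0],[0,-0.4,0.8,0,0,0],[0,0,0.7,0,0,0],[0,0,0,0,0,0],[0,0,0,0,0,0]]'
python3 - <<'E'
from h import *
im=cams.get_image("side");cv2.imwrite("pics/side1.png",im)
E
```

```text
t: 2.6
tcp_pos: [558.9, 305.3, 156.4]
ee_rot: [[1.0, -0.0, -0.001], [-0.0, -1.0, -0.001], [-0.001, 0.001, -1.0]]
force: [-0.0, 0.1, 1.5]
finger_gap: 1.001
finger_force: 0.0
```

```bash
python3 -m crank '[[0.22,-0.62,0.6,0,0,0],[0,0,0.6,0,0,0],[0,0,0.3,0,0,0],[0,0,0,0,0,0],[0,0,0,0,0,0]]'
python3 - <<'E'
from h import *
np.set_printoptions(suppress=True,precision=1)
s=cams.get_image("side");t=cams.get_image("top")
m=np.hstack([cv2.resize(s[225:345,190:270],(400,600),interpolation=2),cv2.resize(t[130:250,110:190],(400,600),interpolation=2)]);cv2.imwrite("pics/c3.png",m)
E
```

```text
t: 3.15
tcp_pos: [570.9, 336.3, 82.9]
ee_rot: [[1.0, -0.001, 0.001], [-0.001, -1.0, 0.001], [0.001, -0.001, -1.0]]
force: [0.7, 0.5, 0.8]
finger_gap: 1.001
finger_force: 0.0
```

View pics/c3.png

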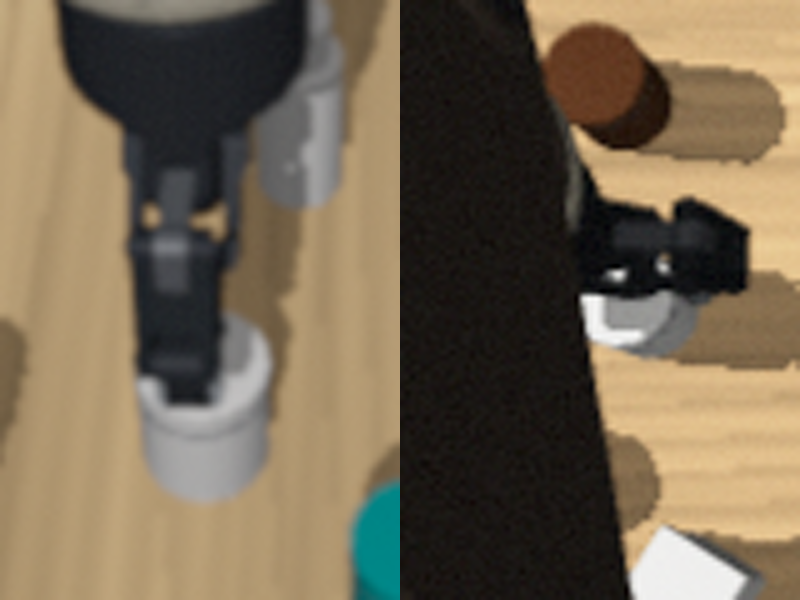

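The side crop shows the near finger tip at about (226,305) and the pot at (231,300) in full-image pixels. I check whether perspective explains that offset.

Run:
```python
from h import *
print(proj("side",[[571,382,96],[571,382,140],[571,336,96],[570,336,55],[570,336,0]]))
print("want px tip x",190+181/5, "lid x",190+205/5)
```

```text
[[226.34985184 304.24344589]
 [225.05053205 287.69739005]
 [228.2256031  281.2883418 ]
 [229.80081088 295.79613071]
 [231.01386718 313.59616294]]
want px tip x 226.2 lid x 231.0
```

```bash
python3 -m crank '[[-0.03,0,0.5,0,0,0],[0,0,0.5,0,0,0],[0,0,0.3,0,0,0],[0,0,0.12,0,0,0],[0,0,0,0,0,0]]'; python3 -m crank '[[0,0,0,0,0,0],[0,0,0,0,0,0],[0,0,0,0,0,0],[0,0,0,0,0,0],[0,0,0,0,0,0]]' 1 40; python3 -m crank '[[0,0,0,0,0,0],[0,0,0,0,0,0],[0,0,0,0,0,0],[0,0,0,0,0,0],[0,0,0,0,0,0]]'
```

```text
t: 3.75
tcp_pos: [568.6, 336.6, 10.3]
ee_rot: [[1.0, -0.0, -0.0], [-0.0, -1.0, -0.0], [-0.0, 0.0, -1.0]]
force: [0.0, -0.9, 1.1]
finger_gap: 0.999
finger_force: 0.0
t: 4.25
tcp_pos: [569.1, 337.0, 11.3]
ee_rot: [[1.0, -0.0, 0.001], [-0.0, -1.0, 0.001], [0.001, -0.001, -1.0]]
force: [-1.9, -1.7, 6.5]
finger_gap: 0.528
finger_force: 40.1
t: 4.75
tcp_pos: [569.1, 337.0, 11.3]
ee_rot: [[1.0, -0.0, 0.001], [-0.0, -1.0, 0.001], [0.001, -0.001, -1.0]]
force: [-0.7, -0.9, 6.0]
finger_gap: 0.528
finger_force: 40.1
```

```bash
python3 -m crank '[[0,0,-0.4,0,0,0],[0,0,-0.7,0,0,0],[0,0,-0.7,0,0,0],[0,0,-0.5,0,0,0],[0,0,-0.1,0,0,0]]'; python3 -m crank '[[0,0.4,0,0,0,0],[0,0.7,0,0,0,0],[0,0.8,0,0,0,0],[0,0.8,0,0,0,0],[0,0.8,0,0,0,0]]';python3 -m crank '[[0,0.8,0,0,0,0],[0,0.8,0,0,0,0],[0,0.6,0,0,0,0],[0,0.4,0,0,0,0],[0.02,0.1,0,0,0,0]]';python3 -m crank '[[0,0,0.4,0,0,0],[0,0,0,0,0,0],[0,0,0,0,0,0]]'
python3 - <<'E'
from h import *
s=cams.get_image("side");t=cams.get_image("top")
m=np.hstack([cv2.resize(s[110:230,200:280],(400,600),interpolation=2),cv2.resize(t[130:250,260:340],(400,600),interpolation=2)]);cv2.imwrite("pics/c4.png",m)
E
```

```text
t: 5.25
tcp_pos: [570.2, 337.6, 134.0]
ee_rot: [[1.0, -0.0, 0.005], [-0.0, -1.0, 0.002], [0.005, -0.002, -1.0]]
force: [1.1, 0.2, -1.7]
finger_gap: 0.533
finger_force: 41.2
t: 5.75
tcp_pos: [567.4, 159.4, 129.1]
ee_rot: [[1.0, -0.0, -0.002], [-0.0, -1.0, -0.001], [-0.002, 0.001, -1.0]]
force: [0.2, 0.0, -1.7]
finger_gap: 0.533
finger_force: 41.3
t: 6.25
tcp_pos: [568.3, 24.1, 129.3]
ee_rot: [[1.0, -0.003, -0.002], [-0.003, -1.0, -0.0], [-0.002, 0.0, -1.0]]
force: [-0.5, -0.3, -1.2]
finger_gap: 0.528
finger_force: 41.3
t: 6.55
tcp_pos: [568.8, 27.1, 109.8]
ee_rot: [[1.0, 0.0, -0.002], [0.0, -1.0, 0.0], [-0.002, -0.0, -1.0]]
force: [0.8, 0.1, -0.2]
finger_gap: 0.529
finger_force: 41.3
```

View pics/c4.png

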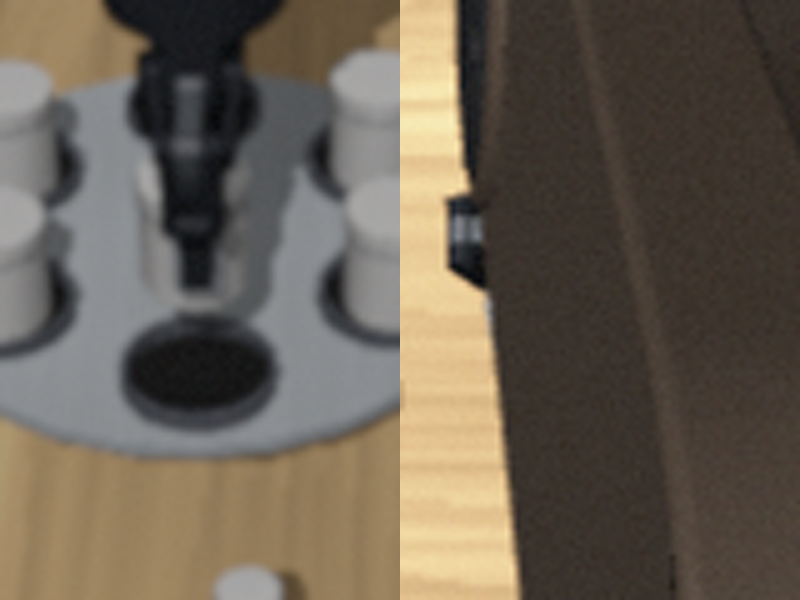

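The side crop shows the held pot's bottom edge at about (238.6,171), and the empty pocket at (239.8,184.6). I check that this matches a pot 58 mm above the pocket.

Run:
```python
from h import *
print(proj("side",[[568.8,50,98.5],[568.8,27,98.5],[568.8,27,40],[570,28,40],[570,28,50]]))
```

```text
[[238.30987276 171.6779948 ]
 [238.86682073 164.93473235]
 [239.49765416 185.54362071]
 [238.93811085 185.82820678]
 [238.82934584 182.41340275]]
```

```bash
python3 -m crank '[[0,0,0.4,0,0,0],[0,0,0.4,0,0,0],[0,0,0.22,0,0,0],[0,0,0.06,0,0,0],[0,0,0,0,0,0]]'; python3 -m crank '[[0,0,0.04,0,0,0],[0,0,0,0,0,0],[0,0,0,0,0,0]]'
```

```text
t: 7.15
tcp_pos: [569.6, 26.8, 56.4]
ee_rot: [[1.0, -0.0, -0.0], [-0.0, -1.0, 0.0], [-0.0, -0.0, -1.0]]
force: [0.2, -0.2, -1.5]
finger_gap: 0.529
finger_force: 41.3
t: 7.45
tcp_pos: [569.8, 26.7, 54.8]
ee_rot: [[1.0, -0.0, 0.001], [-0.0, -1.0, 0.0], [0.001, -0.0, -1.0]]
force: [-0.2, -0.5, -0.9]
finger_gap: 0.53
finger_force: 41.3
```

```bash
python3 -m crank '[[0,0,0.03,0,0,0],[0,0,0.02,0,0,0],[0,0,0,0,0,0]]';  python3 -m crank '[[0,0,0.02,0,0,0],[0,0,0,0,0,0]]'
```

```text
t: 7.75
tcp_pos: [569.4, 26.7, 51.7]
ee_rot: [[1.0, -0.0, -0.0], [-0.0, -1.0, 0.0], [-0.0, -0.0, -1.0]]
force: [0.6, 1.2, -1.8]
finger_gap: 0.529
finger_force: 41.3
t: 7.95
tcp_pos: [570.0, 26.7, 51.3]
ee_rot: [[1.0, -0.0, 0.001], [-0.0, -1.0, 0.0], [0.001, -0.0, -1.0]]
force: [-0.5, -0.6, 8.0]
finger_gap: 0.528
finger_force: 42.0
```

```bash
python3 -m crank '[[0,0,0,0,0,0],[0,0,0,0,0,0],[0,0,0,0,0,0],[0,0,0,0,0,0],[0,0,0,0,0,0]]' 0 40; python3 -m crank '[[0,0,-0.2,0,0,0],[0,0,-0.5,0,0,0],[0,0,-0.8,0,0,0],[0,0,-0.8,0,0,0],[0,0,-0.6,0,0,0]]'; python3 -m crank '[[0,0.5,0,0,0,0],[0,0.8,0,0,0,0],[0,0.6,0,0,0,0],[0.1,0.2,0,0,0,0],[0,0,0,0,0,0]]'
python3 - <<'E'
from h import *
s=cams.get_image("side");t=cams.get_image("top")
m=np.hstack([cv2.resize(s[90:210,200:280],(400,600),interpolation=2),cv2.resize(t[130:250,260:340],(400,600),interpolation=2)]);cv2.imwrite("pics/c5.png",m)
E
```

```text
t: 8.45
tcp_pos: [569.5, 26.7, 50.7]
ee_rot: [[1.0, -0.0, -0.0], [-0.0, -1.0, 0.0], [-0.0, -0.0, -1.0]]
force: [-0.6, -0.9, -0.6]
finger_gap: 0.999
finger_force: 0.0
t: 8.95
tcp_pos: [570.0, 26.7, 199.0]
ee_rot: [[1.0, -0.0, 0.002], [-0.0, -1.0, -0.0], [0.002, 0.0, -1.0]]
force: [0.4, -0.5, -0.4]
finger_gap: 1.0
finger_force: 0.0
t: 9.45
tcp_pos: [575.1, -79.5, 196.4]
ee_rot: [[1.0, -0.002, 0.001], [-0.002, -1.0, -0.0], [0.001, 0.0, -1.0]]
force: [0.6, -0.9, -0.2]
finger_gap: 0.999
finger_force: 0.0
```

View pics/c5.png

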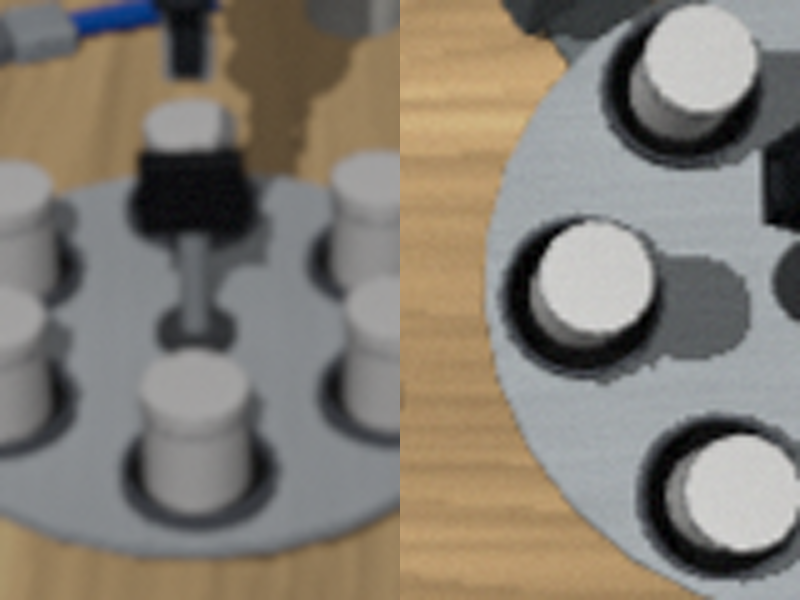

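The pot stands upright and centred in the pocket, at about (379,186) in the top picture's crop frame, and the gripper is over the handle. Now I lower it onto the handle and grip.

```bash
python3 -m crank '[[0,-0.05,0.4,0,0,-0.48],[0,0,0.6,0,0,0],[0,0,0.5,0,0,0],[0,0,0.24,0,0,0],[0,0,0,0,0,0]]'; python3 -m crank '[[0,0,0,0,0,0],[0,0,0,0,0,0],[0,0,0,0,0,0],[0,0,0,0,0,0],[0,0,0,0,0,0]]' 0.65 30;python3 -m crank '[[0,0,0,0,0,0],[0,0,0,0,0,0],[0,0,0,0,0,0],[0,0,0,0,0,0],[0,0,0,0,0,0]]' 1 30; python3 -c "
from h import *;s=sense();print(s['torque'],s['joints'])"
```

```text
t: 10.05
tcp_pos: [573.5, -74.7, 107.6]
ee_rot: [[0.999, 0.043, -0.003], [0.043, -0.999, 0.001], [-0.003, -0.001, -1.0]]
force: [0.1, -0.1, -0.2]
finger_gap: 1.002
finger_force: 0.0
t: 10.55
tcp_pos: [574.7, -75.9, 109.3]
ee_rot: [[0.999, 0.041, 0.001], [0.041, -0.999, -0.0], [0.001, 0.0, -1.0]]
force: [-0.7, 0.2, 0.3]
finger_gap: 0.35
finger_force: 0.0
t: 11.05
tcp_pos: [574.6, -77.6, 109.2]
ee_rot: [[0.999, 0.042, 0.0], [0.042, -0.999, -0.002], [0.0, 0.002, -1.0]]
force: [-3.4, -17.9, 5.5]
finger_gap: 0.158
finger_force: 32.7
[-2.32979607  0.43636344  0.23350614] [-10.61543446  30.53402181 107.14360715  -0.15860819  42.27639603
  77.09480119]
```

```bash
python3 -m crank '[[0,0.04,0,0,0,0],[0,0,0,0,0,0],[0,0,0,0,0,0]]' 1 60
```

```text
t: 11.35
tcp_pos: [574.6, -77.7, 109.3]
ee_rot: [[0.999, 0.042, 0.0], [0.042, -0.999, 0.0], [0.0, -0.0, -1.0]]
force: [-2.4, 2.1, 8.9]
finger_gap: 0.153
finger_force: 59.5
```

Centred, with the side force gone. I turn it in stages, with small turns at first.

```bash
python3 -m crank '[[0,0,0,0,0,0.5],[0,0,0,0,0,0.5],[0,0,0,0,0,0.5],[0,0,0,0,0,0.5],[0,0,0,0,0,0]]';python3 -m crank '[[0,0,0,0,0,0.5],[0,0,0,0,0,0.5],[0,0,0,0,0,0.5],[0,0,0,0,0,0.5],[0,0,0,0,0,0]]'
```

```text
t: 11.85
tcp_pos: [574.6, -77.0, 109.2]
ee_rot: [[0.991, -0.134, 0.0], [-0.134, -0.991, 0.001], [0.0, -0.001, -1.0]]
force: [-0.6, 9.5, 8.8]
finger_gap: 0.156
finger_force: 59.2
t: 12.35
tcp_pos: [574.8, -76.3, 109.2]
ee_rot: [[0.953, -0.305, 0.0], [-0.305, -0.953, 0.002], [-0.0, -0.002, -1.0]]
force: [-0.5, 17.4, 8.3]
finger_gap: 0.154
finger_force: 59.2
```

```bash
python3 -m crank '[[-0.01,-0.04,0,0,0,0.5],[0,0,0,0,0,0.5],[0,0,0,0,0,0.5],[0,0,0,0,0,0.5],[0,0,0,0,0,0]]';python3 -m crank '[[0,0,0,0,0,0.5],[0,0,0,0,0,0.5],[0,0,0,0,0,0.5],[0,0,0,0,0,0.5],[0,0,0,0,0,0]]'
```

```text
t: 12.85
tcp_pos: [575.1, -75.5, 109.3]
ee_rot: [[0.885, -0.465, 0.001], [-0.465, -0.885, 0.0], [0.001, -0.001, -1.0]]
force: [-0.2, 2.7, 6.4]
finger_gap: 0.159
finger_force: 60.0
t: 13.35
tcp_pos: [575.5, -75.0, 109.3]
ee_rot: [[0.791, -0.612, 0.002], [-0.612, -0.791, 0.001], [0.001, -0.002, -1.0]]
force: [1.5, 9.0, 4.0]
finger_gap: 0.156
finger_force: 59.8
```

```bash
python3 -m crank '[[-0.01,-0.02,0,0,0,0.5],[0,0,0,0,0,0.5],[0,0,0,0,0,0.5],[0,0,0,0,0,0.5],[0,0,0,0,0,0]]';python3 -m crank '[[0,0,0,0,0,0.5],[0,0,0,0,0,0.5],[0,0,0,0,0,0.5],[0,0,0,0,0,0.5],[0,0,0,0,0,0]]'; python3 -c "
from h import *;s=sense();print(s['torque'],s['joints'])"
```

```text
t: 13.85
tcp_pos: [575.9, -74.4, 109.3]
ee_rot: [[0.672, -0.74, 0.002], [-0.74, -0.672, 0.0], [0.001, -0.002, -1.0]]
force: [4.5, 4.3, 3.0]
finger_gap: 0.159
finger_force: 59.5
t: 14.35
tcp_pos: [576.5, -74.1, 109.3]
ee_rot: [[0.534, -0.845, 0.003], [-0.845, -0.534, 0.0], [0.001, -0.003, -1.0]]
force: [7.5, 9.3, 0.0]
finger_gap: 0.158
finger_force: 59.7
[ 1.28320671 -0.91900774  0.37593106] [-1.03459396e+01  3.05702760e+01  1.07054401e+02  8.07097808e-02
  4.22210868e+01  1.37306122e+02]
```

```bash
python3 -m crank '[[0,0,0,0,0,0],[0,0,0,0,0,0],[0,0,0,0,0,0],[0,0,0,0,0,0],[0,0,0,0,0,0]]' 0; python3 -m crank '[[0,0,-0.3,0,0,0],[0,0,-0.6,0,0,0],[0,0,-0.8,0,0,0],[0,0,-0.8,0,0,0],[0,0,-0.5,0,0,0]]';python3 -m crank '[[0.4,0.3,0,0,0,0],[0.8,0.5,0,0,0,0],[0.8,0.5,0,0,0,0],[0.8,0.5,0,0,0,0],[0.6,0.4,0,0,0,0]]';python3 -m crank '[[0,0,0,0,0,0],[0,0,0,0,0,0],[0,0,0,0,0,0],[0,0,0,0,0,0],[0,0,0,0,0,0]]'
python3 - <<'E'
from h import *
s=cams.get_image("side");t=cams.get_image("top")
m=np.hstack([cv2.resize(s[90:240,135:305],(400,353),interpolation=2),cv2.resize(t[70:220,250:420],(400,353),interpolation=2)]);cv2.imwrite("pics/c6.png",m)
E
```

```text
t: 14.85
tcp_pos: [574.8, -74.7, 108.8]
ee_rot: [[0.536, -0.845, -0.0], [-0.845, -0.536, 0.0], [-0.0, 0.0, -1.0]]
force: [-0.3, 0.5, 0.1]
finger_gap: 0.984
finger_force: 0.0
t: 15.35
tcp_pos: [575.6, -74.8, 261.8]
ee_rot: [[0.535, -0.845, 0.003], [-0.845, -0.535, -0.0], [0.002, -0.002, -1.0]]
force: [1.6, 0.3, -0.0]
finger_gap: 0.999
finger_force: 0.0
t: 15.85
tcp_pos: [572.7, -279.8, 258.8]
ee_rot: [[0.535, -0.845, 0.0], [-0.845, -0.535, -0.0], [0.0, 0.0, -1.0]]
force: [0.1, 0.5, -0.3]
finger_gap: 1.0
finger_force: 0.0
t: 16.35
tcp_pos: [573.3, -276.1, 259.0]
ee_rot: [[0.537, -0.844, 0.0], [-0.844, -0.537, 0.0], [0.0, -0.0, -1.0]]
force: [-0.2, -0.0, 1.2]
finger_gap: 0.996
finger_force: 0.0
```

View pics/c6.png

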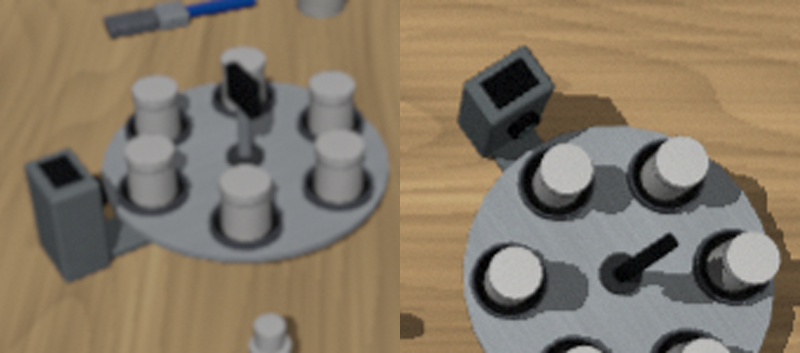

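The handle has turned 60° clockwise. The pot stands upright in front of the reader, at about (565,170) in the crop, and the robot is clear of everything.

```bash
python3 -c "
from station import order;print(order.hand_in())"
```

```text
the job is handed in; nothing more can be done
None
```

The white pot stands upright in the carousel's empty pocket, the carousel is turned one click clockwise so the pot faces the colour reader, and the job was handed in at about 16.5 s with the robot clear.

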